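# Release the weld fixture with its two-button console

### The arm

A 7-joint arm with a two-finger parallel gripper is mounted at the origin on the work surface. World frame = base frame: x ahead of the robot, y to its left, z up, the work surface at z = 0. Lengths are in m, angles in rad, forces in N, time in s.
With the tool pointing down it reaches from about 0.4 to 0.85 m from the base axis. Payload 4.5 kg.
Tool frame: the origin (TCP) lies at the very end of the fingers, on their centre line; the grasp point (between the pads) lies 19 mm behind it (r.grip_point_offset is the distance from the TCP to the grasp point, in m); y points along the fingers, x is the direction in which the jaws open and shut, and the axes are right-handed (so a half turn about y gives the same grasp; the last joint's range is limited). The gripper opens to 88 mm and grips with 3 to 60 N. Pads are 18 mm wide; open, the fingers measure 123 mm over their backs; the gripper's body (75 mm by 187 mm) begins 45 mm behind the grasp point.
Start: joints at [-1.179, 0.689, -0.195, 1.565, 0.157, 0.902, -0.215], TCP at [0.219, 0.585, 0.21] pointing down, gripper open.
Joint ranges: [-3.01, 3.01], [-0.46, 2.08], [-1.47, 1.51], [0.13, 2.56], [-1, 4.14], [0.04, 2.09], [-2.66, 2.66]. Speed limits (rad/s): [2.57, 2.57, 3.14, 3.14, 3.14, 3.14, 3.14].

### API

Orientations are given as a unit quaternion [x, y, z, w].
In Python, from plant import get_state, snapshot, camera_params, job, r gives the robot as it stands.
- The arm moves only by the tool carry_out, never from a script. Its arguments are lists of equal length, an entry for each row: "offset": the shift along the world's x, y, z in m, a list of three; "twist": the turn about the world's z in degrees. In form: {"offset": [[tx, ty, tz], ...], "twist": [twist, ...]}. A call has 1 to 8 rows; each row shifts and turns the commanded pose from where the row before left it; what a row does not reach is not made up. A row lasts 1/8 s, in which the tool goes at most 62.5 mm and 10.7 degrees, less where a joint would pass 70% of its speed; a pose out of reach is approached as far as the arm can. A call with a gripper value outside its range is refused whole. "grip" is the finger opening in m, from 0 to 0.0881, set as the call begins (left out, the last holds). The fingers move at their own pace and stop on an object; "newtons" is the grip in N (left out, the last holds). Time passes only in rows, so rows that do not move let the fingers close. It gives the time, the measured TCP pose, the force and the opening at its end, in the units of the state.
- get_state(): the state, without advancing time (a new reading comes with each control period).
- snapshot(name): name is "scene" or "top"; returns the picture (420x560x3 uint8, red, green, blue); there is no depth.
- camera_params(name): a dict with "camera_matrix" (3x3 intrinsics, pixels), "eye" and "orientation" of the camera in the world. Camera axes: x right, y up, looking along -z (the intrinsics and any distortion apply to the point x, -y, -z); pixel columns grow to the right and rows downward; lengths in m; the calibration is good to about 2 mm. A picture is of the moment at which its call begins. camera_params takes no time and is no camera call.
- job.finish_job(): hands the job in, once; it reports no verdict.
The state is a dict: "clock": time; "q": joint angles; "qd": joint speeds; "joint_torque": joint torques, N m; "tool_pos": TCP position; "eef_rot": TCP orientation; "contact_force": force on the tool from outside, world axes, zero at the start; "moment": the same for the moment, N m; "opening": opening from 0.0 (shut) to 1.0 (fully open).
Only numpy, scipy, OpenCV 4.12 (cv2) and the standard library are available. Lean on these libraries where they do the work, as an engineer would, in place of code of your own. Each camera call takes 0.05 s, during which the arm holds its last target. There are 200 camera calls.

### The job

The star ornament in the weld fixture is finished: release the spring clamp by pressing the two white buttons on the green console fully down together, one fingertip on each, and keep both held down until the yellow clamp pad has drawn fully back from the star; then let go so that both buttons come up again. Only press: do not touch the yellow stop box with its red button, leave the star lying in its nest, and leave the other things on the bench where they are.

Things in the scene. Friction and masses are not known exactly. Their poses are not given: they have to be found in the camera images.
- fixture: Fixed weld fixture, turned at random. Origin: underside, on the bench, midway below the two buttons; x runs from the console to the star, y along the row of buttons (to the left one), z up. Grey bed plate 295 x 170 x 8 mm (x from -55 to 240 mm); on it a green console block 80 x 150 mm (x from -45 to 35 mm) whose flat top is 55 mm above the bench. Behind the console (x = 160 mm) is the star's nest, four upright pins 25 mm tall.
- button_left_top (a point): Centre of the top face of the left white button (+y of the fixture): a round flat cap 32 mm in diameter, standing 12 mm proud of the console, so 67 mm above the bench when up. The two buttons' centres are 66 mm apart (34 mm free between the caps). The point moves with the cap.
- button_right_top (a point): Centre of the top face of the right white button (-y of the fixture), like the left one.
- button_left (a joint): Depth of the left button in m: 0 up, 0.007 fully down. Springs back: 1.5 N to start it, 5 N to hold it fully down. It frees the clamp when deeper than about 0.0045.
- button_right (a joint): Depth of the right button in m, the same as the left.
- clamp_bar (a joint): Travel of the clamp bar in m: 0 clamped (pad at the star), 0.04 fully drawn back towards the console. A spring with a damper draws it back on its own at about 14 mm/s, about 3 s in all, but only while both buttons are down; a ratchet catches it if either comes up. Once fully back it stays back.
- clamp_pad (a point): Middle of the face of the yellow clamp pad (12 x 40 x 22 mm, on a steel rod out of the console's far side) that looks at the star; 20 mm above the bench. It stands 94.5 mm from the fixture's origin along its x when clamped, 54.5 mm when fully back.
- star: Workpiece: a star in a ring of steel rod, 128 mm across, 8 mm thick, 0.3 kg, lying loose in the nest on the bed plate. Origin: centre of its underside. Leave it.
- stop_box: Fixed yellow box 70 x 70 x 50 mm standing beside the fixture, a red push button on top of it. Origin: centre of its underside.
- stop_button (a joint): Depth of the red stop button in m (0 up). Its cap is 36 mm in diameter, top 68 mm above the bench, at the middle of the box. Not to be touched.
- tape: Loose roll of paper tape lying flat, 90 mm across, 25 mm high. Origin: centre of its underside.
- mug: Loose open steel cup, 72 mm across, 85 mm high. Origin: centre of its underside.
- wrench: Loose steel wrench lying on the bench. Origin: underside, within the handle.
There are look-alikes about, which are no part of the job. Several things have the shape of the stop_box; the one meant has the colours described above. Several things have the shape of the star; the one meant has the colours described above.

How it is judged:
On the way, in this order (a step that is already met when the one before it is completed fails the run):
1. a fingertip presses each white button, both are down, and the clamp has only begun to move (value of joint each of button_left, button_right above 0.0045 m and value of joint clamp_bar below 0.012 m and contact force between the fingers and button_left above 0.5 N and contact force between the fingers and button_right above 0.5 N), for 0.1 s.
2. the clamp bar is drawn back (over 34 mm) with both buttons still held down by the fingers (value of joint each of button_left, button_right above 0.0045 m and value of joint clamp_bar above 0.034 m and contact force between the fingers and button_left above 0.5 N and contact force between the fingers and button_right above 0.5 N), for 0.1 s.
At the end, for the whole second after the job is handed in: The clamp bar is fully back (over 38 mm of its 40), both white buttons are up again (within 1 mm), the red button is up, the star lies in its nest within 10 mm of where it was, and the tape, cup and wrench are within 20 mm of where they were (value of joint clamp_bar above 0.038 m and value of joint each of button_left, button_right, stop_button below 0.001 m and horizontal distance between star and fixture between 0.145 and 0.175 m and distance of star from where it was at the start of the episode below 0.01 m and linear speed of star below 0.02 m/s and distance of each of tape, mug, wrench from where it was at the start of the episode below 0.02 m); the robot touches nothing.
It fails at once if a white button is let up while the clamp bar is on its way back (between 12 and 34 mm) (value of joint clamp_bar between 0.012 and 0.034 m and value of joint any of button_left, button_right below 0.002 m).
It fails at once if the red stop button or its box is touched (value of joint stop_button above 0.0015 m or contact force between any of the arm, the fingers and stop_box above 1 N).
It fails at once if the star is lifted or shoved (over 10 mm) (distance of star from where it was at the start of the episode above 0.01 m).
It fails at once if the tape, cup or wrench is moved by more than 20 mm (distance of any of tape, mug, wrench from where it was at the start of the episode above 0.02 m).
It also fails if it takes over 38 s, if anything falls off the work surface, if the arm or the gripper's body presses on something with over 40 N, if the wrist force passes 120 N, or if a joint passes its speed limit or range.

## Working session

There is one attempt and no reset: what is moved stays moved. The work goes in short steps, Python scripts to look and compute and a tool call to move; the robot and the scene stay as the last step left them, time stands still between calls to the robot, and variables do not carry over. Pictures are saved under pics/ and viewed, about 8 in all and at most 12, crops included, and the job is handed in when it is done.

Besides the shell and the picture viewer there is one more tool, called after ">>>" by a JSON object that holds its "name" and its "arguments", one argument or row to a line. carry_out: Moves the arm, as the interface text tells. Its arguments: {"type":"object","properties":{"offset":{"type":"array"},"twist":{"type":"array"},"grip":{"type":"number"},"newtons":{"type":"number"}},"required":["offset","twist"]}

```bash
mkdir -p pics; ls; python3 - <<'E'
from plant import get_state, snapshot, camera_params, r
import cv2
for n in("scene","top"):
    cv2.imwrite(f"pics/{n}0.png",snapshot(n)[...,::-1]); print(n,camera_params(n))
s=get_state();print(s)
E
```

```text
pics
scene {'camera_matrix': array([[402.2373284 ,   0.        , 281.20918686],
       [  0.        , 402.2373284 , 210.45022778],
       [  0.        ,   0.        ,   1.        ]]), 'eye': array([1.20749775, 0.59861968, 0.69356407]), 'orientation': array([0.18220455, 0.42674834, 0.82386633, 0.32547139])}
top {'camera_matrix': array([[490.03836034,   0.        , 282.50880364],
       [  0.        , 490.03836034, 210.02490515],
       [  0.        ,   0.        ,   1.        ]]), 'eye': array([ 0.49531424, -0.02220389,  1.34801991]), 'orientation': array([-0.02624703,  0.02499306,  0.70903535, -0.70424095])}
{'clock': 0.1, 'q': array([-1.17921918,  0.68989466, -0.19449364,  1.56621228,  0.15730785,
        0.902494  , -0.2150965 ]), 'qd': array([-0.00017719, -0.00102023,  0.00036608, -0.00392533,  0.00090473,
        0.00064061, -0.00242271]), 'joint_torque': array([-3.08545277e-03, -5.28506470e+01, -1.27125911e+00, -1.53838724e+01,
       -5.25116280e-02,  2.01291754e-03,  3.81960012e-05]), 'tool_pos': array([0.21872058, 0.58484169, 0.20960039]), 'eef_rot': array([ 0.58134217,  0.4026302 , -0.40351096, -0.58061098]), 'contact_force': array([-0.03368682, -0.06141288,  0.15193255]), 'moment': array([ 0.00803329, -0.01101172,  0.00042574]), 'opening': 0.9981493704367052}
```

View pics/top0.png

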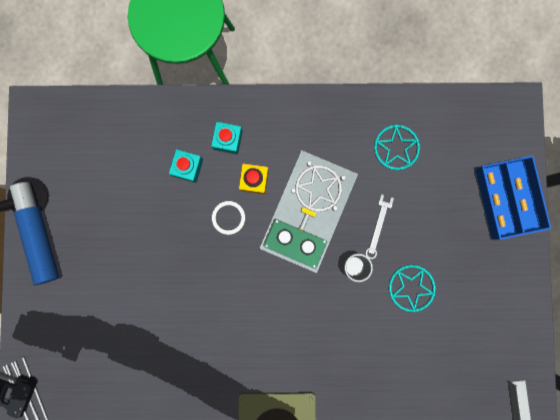

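View pics/scene0.png

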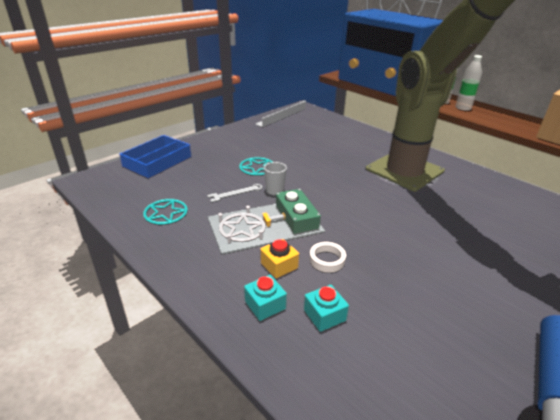

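The top view shows the fixture, with white buttons near (285,237) and (308,247) on the green console. There are three box shapes: cyan at (227,136), cyan at (185,164) and yellow at (254,178). The yellow one is the stop box because of its yellow body and red button. There are three stars: cyan at (397,147), cyan at (412,288) and steel at (319,187). The steel one, lying in the nest, is the workpiece. Next I'll measure the buttons and confirm with a crop.

```bash
cat > h.py <<'E'
import numpy as np,cv2
from scipy.spatial.transform import Rotation as R
from plant import camera_params
def ray(n,p):
    c=camera_params(n);K=c["camera_matrix"]
    d=np.linalg.inv(K)@[p[0],p[1],1.]; return c["eye"],R.from_quat(c["orientation"]).apply(d*[1,-1,-1])
def plane(n,p,z):
    e,d=ray(n,p); return e+d*(z-e[2])/d[2]
def tri(p,q):
    e,d=ray("top",p);f,g=ray("scene",q)
    s=np.linalg.lstsq(np.c_[d,-g],f-e,rcond=None)[0]; a,b=e+d*s[0],f+g*s[1]
    return (a+b)/2,np.linalg.norm(a-b)
def blobs(im,lo,hi,roi,amin=20):
    x0,y0,x1,y1=roi; m=cv2.inRange(cv2.cvtColor(im,cv2.COLOR_BGR2HSV)[y0:y1,x0:x1],lo,hi)
    _,_,st,c=cv2.connectedComponentsWithStats(m)
    return [(c[i]+[x0,y0],st[i,4]) for i in range(1,len(st)) if st[i,4]>=amin]
E
python3 - <<'E'
from h import *
from plant import get_state
t=cv2.imread("pics/top0.png");s=cv2.imread("pics/scene0.png")
W=((0,0,175),(180,60,255))
bt=blobs(t,*W,(272,225,320,258));bs=blobs(s,*W,(280,185,315,218))
print(bt,bs)
L,Rr=[plane("top",b[0],.067) for b in sorted(bt,key=lambda b:-b[1])[:2]]
if L[1]<Rr[1]: L,Rr=Rr,L
print("L",L,"R",Rr,"dist",np.linalg.norm(L-Rr))
for b in bs: print("scene",plane("scene",b[0],.067))
for b in bt:
  for q in bs: print("tri",*tri(b[0],q[0]))
m=(L+Rr)/2;y=(L-Rr);print("mid",m,"row angle",np.degrees(np.arctan2(y[1],y[0])))
Y=blobs(t,(20,120,120),(32,255,255),(295,200,320,222),5);print("pad",[(b,plane("top",b[0],.031)) for b in Y])
st=get_state();print(R.from_quat(st["eef_rot"]).as_matrix().round(3))
cv2.imwrite("pics/crop.png",np.hstack([cv2.resize(t[140:280,220:380],None,fx=2.5,fy=2.5),cv2.resize(s[160:300,200:360],None,fx=2.5,fy=2.5)]))
E
```

```text
[(array([311.75675676, 228.85810811]), np.int32(148)), (array([284.36283186, 236.66371681]), np.int32(113)), (array([307.52173913, 246.54782609]), np.int32(115)), (array([278.25714286, 254.54285714]), np.int32(35))] [(array([291.3974359 , 194.38461538]), np.int32(78)), (array([300.05617978, 206.69662921]), np.int32(89))]
L [ 0.49243573 -0.08480074  0.067     ] R [ 0.53846184 -0.09634697  0.067     ] dist 0.047452272538712634
scene [ 0.49265306 -0.08404068  0.067     ]
scene [ 0.51977081 -0.02285817  0.067     ]
tri [ 0.52483811 -0.08045642  0.08513406] 0.03939114351322235
tri [ 0.51731895 -0.07103728  0.04722152] 0.06842111748053814
tri [ 0.5266551  -0.03387654  0.10430119] 0.02559450320511014
tri [ 0.51842561 -0.02442376  0.06562092] 0.0005193876863937998
tri [ 0.49229515 -0.08466858  0.06657107] 0.00041417636705642485
tri [ 0.48285939 -0.07579985  0.02524802] 0.029089935981941473
tri [ 0.49656358 -0.03307113  0.09208043] 0.06834060928886658
tri [ 0.48651539 -0.02395911  0.05045465] 0.04297246853972796
mid [ 0.51544878 -0.09057386  0.067     ] row angle 165.91725304270955
pad [((array([308.2238806 , 211.65671642]), np.int32(67)), array([ 0.58606506, -0.08942646,  0.031     ]))]
[[ 0.35  -0.    -0.937]
 [ 0.937 -0.002  0.35 ]
 [-0.002 -1.    -0.   ]]
```

View pics/crop.png

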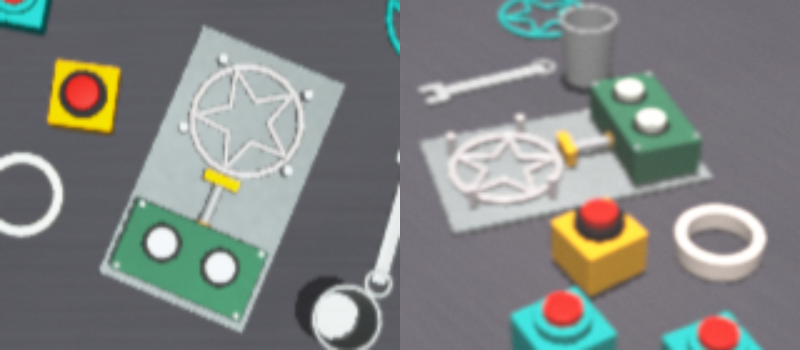

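The triangulation holds up. Left is (0.518,-0.024,0.066), right is (0.492,-0.085,0.067), and they are 66 mm apart, with a ray miss of about 0.5 mm. The midpoint is (0.5055,-0.0545) and the row angle is 66.6°. The pad position agrees too. The crop confirms white buttons on the green console, with the yellow stop box off to the left. Fingertip centres need to be 66 mm apart, so the opening is about 0.0485. Tool x is at 69.5°, so the twist is about -2.9°.

>>> {"name": "carry_out", "arguments": {
  "offset": [
    [0.025, -0.0355, 0],
    [0.025, -0.0355, 0],
    [0.025, -0.0355, 0],
    [0.025, -0.0355, 0],
    [0.025, -0.0355, 0],
    [0.025, -0.0355, 0],
    [0.025, -0.0355, 0],
    [0.025, -0.0355, 0]
  ],
  "twist": [0, 0, 0, 0, 0, 0, 0, 0],
  "grip": 0.0485
}}

```text
clock: 1.1
tool_pos: [0.4194, 0.3001, 0.2101]
eef_rot: [0.581, 0.403, -0.403, -0.581]
contact_force: [-0.4, 0.2, 0.1]
opening: 0.546
```

>>> {"name": "carry_out", "arguments": {
  "offset": [
    [0.0107, -0.044, 0],
    [0.0107, -0.044, 0],
    [0.0107, -0.044, 0],
    [0.0107, -0.044, 0],
    [0.0107, -0.044, 0],
    [0.0107, -0.044, 0],
    [0.0107, -0.044, 0],
    [0.0107, -0.044, 0]
  ],
  "twist": [-1, -1, -0.9, 0, 0, 0, 0, 0]
}}

```text
clock: 2.1
tool_pos: [0.5045, -0.052, 0.2101]
eef_rot: [-0.591, -0.388, 0.388, 0.591]
contact_force: [0.9, 0.7, 0.5]
opening: 0.553
```

>>> {"name": "carry_out", "arguments": {
  "offset": [
    [0, 0, 0],
    [0, 0, 0],
    [0, 0, 0]
  ],
  "twist": [0, 0, 0]
}}

```text
clock: 2.48
tool_pos: [0.5042, -0.0488, 0.2103]
eef_rot: [-0.59, -0.389, 0.389, 0.591]
contact_force: [-0.2, 0.7, -1.0]
opening: 0.551
```

>>> {"name": "carry_out", "arguments": {
  "offset": [
    [0.0013, -0.0057, -0.02],
    [0, 0, -0.03],
    [0, 0, -0.03],
    [0, 0, -0.03],
    [0, 0, -0.015],
    [0, 0, 0],
    [0, 0, 0]
  ],
  "twist": [0, 0, 0, 0, 0, 0, 0]
}}

```text
clock: 3.35
tool_pos: [0.5065, -0.0559, 0.0862]
eef_rot: [0.591, 0.389, -0.388, -0.591]
contact_force: [-0.6, -0.2, 0.6]
opening: 0.551
```

```bash
python3 - <<'E'
from h import *
from plant import get_state,snapshot
s=get_state();print(s["tool_pos"],R.from_quat(s["eef_rot"]).as_matrix()[:,0],s["contact_force"],s["opening"])
t=snapshot("top")[...,::-1];c=snapshot("scene")[...,::-1]
cv2.imwrite("pics/c2.png",np.hstack([cv2.resize(t[170:290,230:360],None,fx=3,fy=3),cv2.resize(c[130:250,230:360],None,fx=3,fy=3)]))
E
```

```text
[ 0.5064645  -0.05593315  0.08620332] [3.96688166e-01 9.17953126e-01 7.47165880e-04] [-0.64298846 -0.23346639  0.63573887] 0.5506514041947074
```

View pics/c2.png

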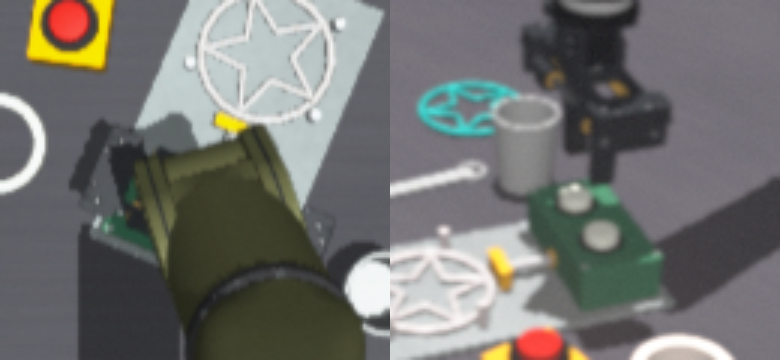

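The top crop shows the arm covering the console. In the scene crop one fingertip hangs over the left button and the second isn't clear. I'll project the expected tips onto an enlarged crop.

```bash
python3 - <<'E'
from h import *
from plant import get_state,snapshot
s=get_state();M=R.from_quat(s["eef_rot"]).as_matrix();p=s["tool_pos"]
print(p,s["clock"])
c=np.ascontiguousarray(snapshot("scene")[...,::-1]);cp=camera_params("scene")
f=7;x0,y0=255,125
o=cv2.resize(c[y0:y0+85,x0:x0+85],None,fx=f,fy=f,interpolation=cv2.INTER_CUBIC)
o=cv2.convertScaleAbs(o,alpha=1.6,beta=20)
for k,col in((-1,(0,0,255)),(1,(255,0,255))):
  for h in (0,.04):
    P=p+M[:,0]*k*.033-M[:,1]*h
    v=R.from_quat(cp["orientation"]).inv().apply(P-cp["eye"])*[1,-1,-1]
    u=cp["camera_matrix"]@v;u=u[:2]/u[2];print(P,u)
    cv2.circle(o,tuple(int(a) for a in ((u-[x0,y0])*f)),5,col,2)
cv2.imwrite("pics/c3.png",o)
E
```

```text
[ 0.50654604 -0.05621241  0.08634599] 3.45
[ 0.49344038 -0.0864984   0.08631823] [290.84861402 188.47854731]
[ 0.49335891 -0.08649981  0.12631815] [291.37957873 176.391499  ]
[ 0.51965169 -0.02592643  0.08637375] [299.63071554 200.39940428]
[ 0.51957023 -0.02592784  0.12637367] [300.37026511 187.99866669]
```

View pics/c3.png

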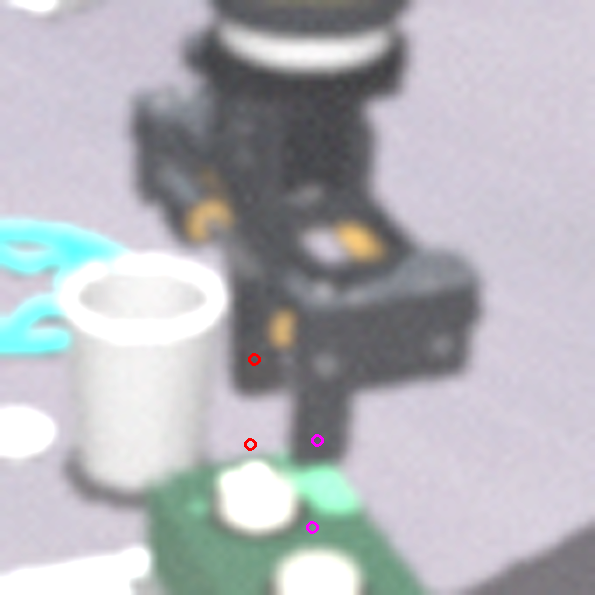

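The visible tips, at about (292,181) and (301,191), sit roughly 8-9 px above the projections at (291,188) and (300,200). I'll sort out that disagreement before pressing by checking the tool axis in the top view, now and at the start.

```bash
python3 - <<'E'
from h import *
from plant import get_state,snapshot
def proj(n,P):
    cp=camera_params(n);v=R.from_quat(cp["orientation"]).inv().apply(P-cp["eye"])*[1,-1,-1];u=cp["camera_matrix"]@v;return u[:2]/u[2]
s=get_state();M=R.from_quat(s["eef_rot"]).as_matrix();p=s["tool_pos"]
t=np.ascontiguousarray(snapshot("top")[...,::-1])
def draw(im,p,M,x0,y0,w,hh,f):
    o=cv2.convertScaleAbs(cv2.resize(im[y0:y0+hh,x0:x0+w],None,fx=f,fy=f,interpolation=cv2.INTER_CUBIC),alpha=1.7,beta=20)
    g=lambda P:tuple(int(a) for a in (proj("top",P)-[x0,y0])*f)
    for k in(-1,1): cv2.circle(o,g(p+M[:,0]*k*.033),4,(0,0,255),1)
    for h,col in((.064,(0,255,255)),(.12,(255,0,255))):
        q=[g(p-M[:,1]*h+M[:,0]*a*.0935+M[:,2]*b*.0375) for a,b in((1,1),(1,-1),(-1,-1),(-1,1))]
        cv2.polylines(o,[np.array(q)],True,col,1)
    return o
a=draw(t,p,M,245,190,100,100,4)
s0=R.from_quat([ 0.58134217,0.4026302,-0.40351096,-0.58061098]).as_matrix()
b=draw(cv2.imread("pics/top0.png"),np.array([.21872,.58484,.2096]),s0,0,320,100,100,4)
cv2.imwrite("pics/c4.png",np.hstack([a,b]))
E
```

```text
(no output)
```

View pics/c4.png

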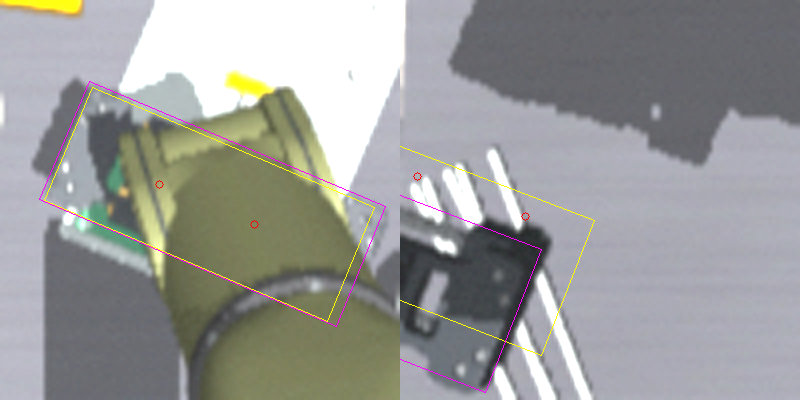

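```bash
python3 - <<'E'
from h import *
from plant import get_state,snapshot
def proj(n,P):
    cp=camera_params(n);v=R.from_quat(cp["orientation"]).inv().apply(P-cp["eye"])*[1,-1,-1];u=cp["camera_matrix"]@v;return u[:2]/u[2]
s=get_state();M=R.from_quat(s["eef_rot"]).as_matrix();p=s["tool_pos"];print(p,s["clock"])
t=np.ascontiguousarray(snapshot("top")[...,::-1]);c=np.ascontiguousarray(snapshot("scene")[...,::-1])
A=cv2.convertScaleAbs(cv2.resize(t[195:275,245:295],None,fx=7,fy=7,interpolation=cv2.INTER_CUBIC),alpha=1.2)
x0,y0,f=260,120,7
B=cv2.convertScaleAbs(cv2.resize(c[y0:y0+80,x0:x0+63],None,fx=f,fy=f,interpolation=cv2.INTER_CUBIC),alpha=1.5,beta=10)
for dz,col in((0,(0,255,255)),(.035,(255,0,255))):
  for h in(0,.064):
    a,b=(.06,.009) if h==0 else (.0935,.0375)
    q=[tuple(int(v) for v in (proj("scene",p+[0,0,dz]-M[:,1]*h+M[:,0]*i*a+M[:,2]*j*b)-[x0,y0])*f) for i,j in((1,1),(1,-1),(-1,-1),(-1,1))]
    cv2.polylines(B,[np.array(q)],True,col,1)
cv2.imwrite("pics/c5.png",np.hstack([A,B]))
E
```

```text
[ 0.50635551 -0.05631708  0.08615622] 3.55
```

View pics/c5.png

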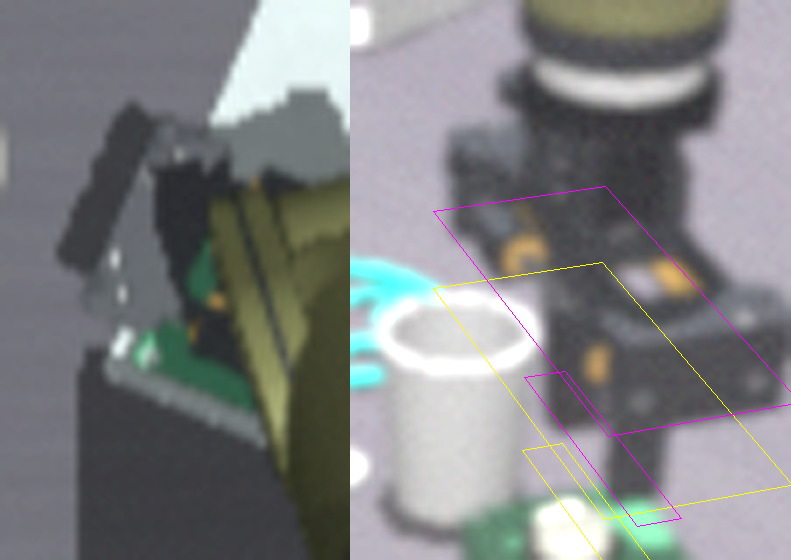

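The top view has the gripper body where the reported pose puts it, to within about 1 px. In the scene view both tips look about 35 mm higher than reported. Horizontal alignment is therefore good, and height is in doubt. I'll come down slowly and let the force reading settle the height.

>>> {"name": "carry_out", "arguments": {
  "offset": [
    [-0.001, 0.0015, -0.006],
    [0, 0, -0.006],
    [0, 0, -0.004],
    [0, 0, 0],
    [0, 0, 0]
  ],
  "twist": [0, 0, 0, 0, 0]
}}

```text
clock: 4.28
tool_pos: [0.5048, -0.0548, 0.0693]
eef_rot: [-0.591, -0.388, 0.388, 0.591]
contact_force: [-0.1, -0.9, 1.0]
opening: 0.549
```

>>> {"name": "carry_out", "arguments": {
  "offset": [
    [0, 0, -0.002],
    [0, 0, -0.001],
    [0, 0, 0]
  ],
  "twist": [0, 0, 0]
}}

```text
clock: 4.65
tool_pos: [0.5048, -0.0548, 0.0663]
eef_rot: [-0.591, -0.388, 0.388, 0.591]
contact_force: [-0.0, -0.1, 0.5]
opening: 0.553
```

>>> {"name": "carry_out", "arguments": {
  "offset": [
    [0, 0, -0.001],
    [0, 0, -0.001],
    [0, 0, 0]
  ],
  "twist": [0, 0, 0]
}}

```text
clock: 5.03
tool_pos: [0.5047, -0.0548, 0.0643]
eef_rot: [-0.591, -0.388, 0.388, 0.591]
contact_force: [-0.2, -0.5, -0.6]
opening: 0.549
```

```bash
python3 - <<'E'
from h import *
from plant import get_state,snapshot
s=get_state();print(s["tool_pos"],s["contact_force"])
c=snapshot("scene")[...,::-1];x0,y0,f=255,140,8
cv2.imwrite("pics/c6.png",cv2.convertScaleAbs(cv2.resize(c[y0:y0+75,x0:x0+85],None,fx=f,fy=f,interpolation=cv2.INTER_CUBIC),alpha=1.5,beta=10))
E
```

```text
[ 0.50472161 -0.05475187  0.06426319] [-0.1753106  -0.47679608 -0.63916635]
```

View pics/c6.png

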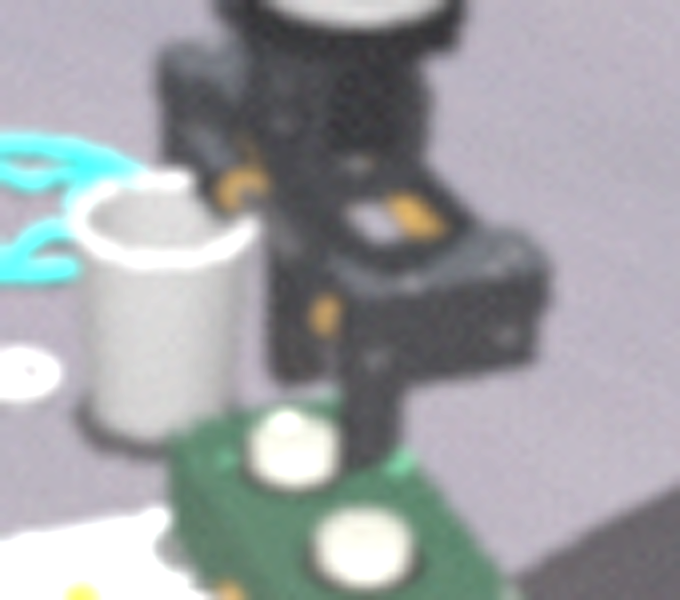

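There's no contact at 0.064. The tips, at about (301,198) and (292.5,187.5), still show a gap of about 25-30 mm above the caps, so the real fingertips are higher than the reported TCP. I'll continue down in guarded steps.

>>> {"name": "carry_out", "arguments": {
  "offset": [
    [0, 0, -0.003],
    [0, 0, -0.003],
    [0, 0, -0.003],
    [0, 0, -0.003],
    [0, 0, 0]
  ],
  "twist": [0, 0, 0, 0, 0]
}}

```text
clock: 5.7
tool_pos: [0.5046, -0.0547, 0.0521]
eef_rot: [-0.591, -0.388, 0.388, 0.591]
contact_force: [-0.3, 0.9, 0.5]
opening: 0.55
```

```bash
python3 - <<'E'
from h import *
from plant import get_state,snapshot
s=get_state();print(s["tool_pos"],s["contact_force"])
c=snapshot("scene")[...,::-1];x0,y0,f=255,140,8
cv2.imwrite("pics/c7.png",cv2.convertScaleAbs(cv2.resize(c[y0:y0+75,x0:x0+85],None,fx=f,fy=f,interpolation=cv2.INTER_CUBIC),alpha=1.5,beta=10))
for p in((276.1,237.9),(272.9,242)):
  for q in((306.4,159.7),(295.3,171.9),(285,156)): print(*tri(p,q))
E
```

```text
[ 0.50458342 -0.05473503  0.05206376] [-0.27504186  0.93901872  0.49064122]
[ 0.51593672 -0.00843919  0.2171777 ] 0.00846178789851666
[ 0.52576256 -0.01756782  0.18085581] 0.03522919158452723
[ 0.53535116 -0.02780924  0.22596423] 0.06330587416433119
[ 0.51051426 -0.00537117  0.21626774] 0.020247884035759455
[ 0.52036771 -0.01425564  0.18024979] 0.047448018884478416
[ 0.53034685 -0.02447919  0.22584679] 0.07509528383405949
```

View pics/c7.png

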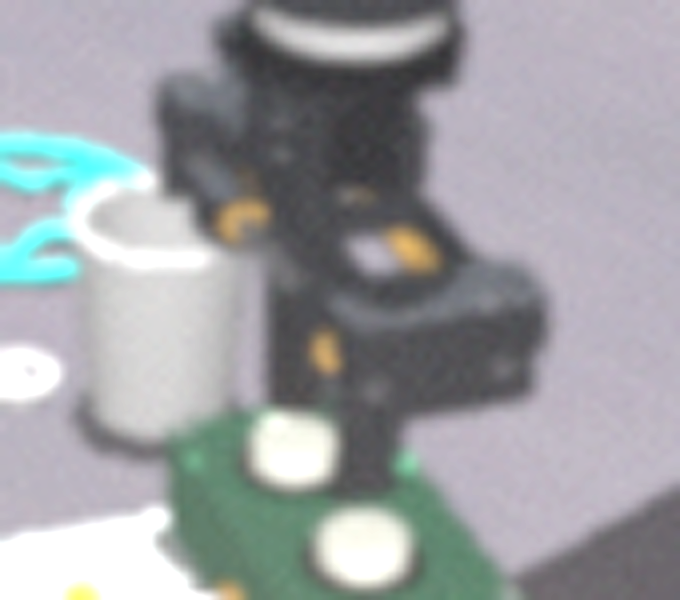

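There's still no contact at 0.052, and each tip still appears about 20 mm above its cap, so I'll keep going down.

>>> {"name": "carry_out", "arguments": {
  "offset": [
    [0, 0, -0.003],
    [0, 0, -0.003],
    [0, 0, -0.002],
    [0, 0, 0]
  ],
  "twist": [0, 0, 0, 0]
}}

```text
clock: 6.25
tool_pos: [0.5046, -0.0548, 0.0442]
eef_rot: [-0.591, -0.388, 0.388, 0.591]
contact_force: [0.1, -0.0, 0.5]
opening: 0.548
```

>>> {"name": "carry_out", "arguments": {
  "offset": [
    [0, 0, -0.001],
    [0, 0, -0.001],
    [0, 0, 0]
  ],
  "twist": [0, 0, 0]
}}

```text
clock: 6.62
tool_pos: [0.5047, -0.0548, 0.0423]
eef_rot: [-0.591, -0.388, 0.388, 0.591]
contact_force: [-1.0, 0.4, -0.3]
opening: 0.549
```

```bash
python3 - <<'E'
from h import *
from plant import get_state,snapshot
s=get_state();print(s["tool_pos"],s["contact_force"],s["moment"])
c=snapshot("scene")[...,::-1];x0,y0,f=265,160,10
cv2.imwrite("pics/c8.png",cv2.convertScaleAbs(cv2.resize(c[y0:y0+60,x0:x0+75],None,fx=f,fy=f,interpolation=cv2.INTER_CUBIC),alpha=1.5,beta=10))
E
```

```text
[ 0.50472957 -0.05475357  0.04230502] [-0.95317022  0.42462956 -0.3343821 ] [-0.05956467 -0.01819421 -0.00681039]
```

View pics/c8.png

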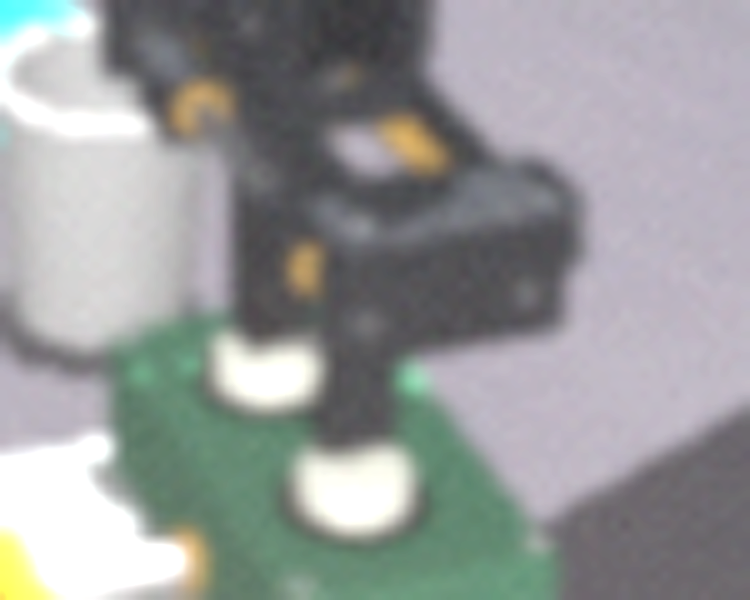

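Both fingertips now occlude the far rims of their caps, at (355,447) and (275,338) in the crop, and are laterally centred on them. They are above the caps with about 15 mm to go.

>>> {"name": "carry_out", "arguments": {
  "offset": [
    [0, 0, -0.003],
    [0, 0, -0.003],
    [0, 0, -0.002],
    [0, 0, 0]
  ],
  "twist": [0, 0, 0, 0]
}}

```text
clock: 7.18
tool_pos: [0.5049, -0.0548, 0.0346]
eef_rot: [0.591, 0.388, -0.388, -0.591]
contact_force: [-0.9, -1.2, 4.1]
opening: 0.552
```

>>> {"name": "carry_out", "arguments": {
  "offset": [
    [0, 0, -0.001],
    [0, 0, -0.001],
    [0, 0, 0]
  ],
  "twist": [0, 0, 0]
}}

```text
clock: 7.55
tool_pos: [0.505, -0.0548, 0.0329]
eef_rot: [0.591, 0.388, -0.388, -0.591]
contact_force: [-0.9, 0.1, 8.9]
opening: 0.552
```

>>> {"name": "carry_out", "arguments": {
  "offset": [
    [0, 0, -0.001],
    [0, 0, -0.001],
    [0, 0, 0]
  ],
  "twist": [0, 0, 0]
}}

```text
clock: 7.92
tool_pos: [0.505, -0.0548, 0.0319]
eef_rot: [0.591, 0.389, -0.388, -0.591]
contact_force: [-2.4, 1.1, 19.3]
opening: 0.554
```

Force rose over about 5 mm of travel and then stiffened to 19 N, which matches both springs bottoming out (about 10 N in all). I'll hold and track the pad by colour.

```bash
cat > pad.py <<'E'
from h import *
from plant import get_state,snapshot
s=get_state();print(s["clock"],s["tool_pos"],s["contact_force"],s["moment"])
c=np.ascontiguousarray(snapshot("scene")[...,::-1]);cv2.imwrite(f"pics/s{s['clock']:.2f}.png",c)
o=np.array([.5055,-.0545]);fx=np.array([.918,-.397])
for b in blobs(c,(18,130,110),(32,255,255),(255,205,300,235),6): print(b,"fixture x of pad top centre",(plane("scene",b[0],.02)[:2]-o)@fx)
E
python3 pad.py
```

```text
7.925 [ 0.50498192 -0.05481733  0.03194312] [-2.4327363   1.1239604  19.34567576] [0.05145726 0.64282226 0.05412806]
(array([270.54237288, 218.22033898]), np.int32(59)) fixture x of pad top centre 0.07449925240964644
```

>>> {"name": "carry_out", "arguments": {
  "offset": [
    [0, 0, 0],
    [0, 0, 0],
    [0, 0, 0],
    [0, 0, 0],
    [0, 0, 0],
    [0, 0, 0],
    [0, 0, 0],
    [0, 0, 0]
  ],
  "twist": [0, 0, 0, 0, 0, 0, 0, 0]
}}

```text
clock: 8.98
tool_pos: [0.505, -0.0548, 0.0319]
eef_rot: [0.591, 0.389, -0.388, -0.591]
contact_force: [-3.3, -0.3, 19.1]
opening: 0.551
```

```bash
python3 pad.py
```

```text
8.975 [ 0.50497597 -0.05477567  0.03194183] [-3.31771535 -0.25041319 19.08264769] [ 0.08796363  0.71599412 -0.04493844]
(array([275.27118644, 217.47457627]), np.int32(59)) fixture x of pad top centre 0.06045449823549482
```

The pad is drawing back at about 14 mm/s, so I'll keep holding.

>>> {"name": "carry_out", "arguments": {
  "offset": [
    [0, 0, 0],
    [0, 0, 0],
    [0, 0, 0],
    [0, 0, 0],
    [0, 0, 0],
    [0, 0, 0],
    [0, 0, 0],
    [0, 0, 0]
  ],
  "twist": [0, 0, 0, 0, 0, 0, 0, 0]
}}

```text
clock: 10.02
tool_pos: [0.505, -0.0548, 0.032]
eef_rot: [0.591, 0.389, -0.388, -0.591]
contact_force: [-3.2, 0.1, 19.1]
opening: 0.551
```

>>> {"name": "carry_out", "arguments": {
  "offset": [
    [0, 0, 0],
    [0, 0, 0],
    [0, 0, 0],
    [0, 0, 0],
    [0, 0, 0],
    [0, 0, 0],
    [0, 0, 0],
    [0, 0, 0]
  ],
  "twist": [0, 0, 0, 0, 0, 0, 0, 0]
}}

```text
clock: 11.02
tool_pos: [0.505, -0.0548, 0.0319]
eef_rot: [0.591, 0.389, -0.388, -0.591]
contact_force: [-3.8, 1.3, 19.6]
opening: 0.55
```

```bash
python3 pad.py
```

```text
11.025 [ 0.50499323 -0.05479492  0.03194805] [-3.82438608  1.31061828 19.55583817] [0.11927108 0.6376494  0.0521531 ]
(array([280.03571429, 215.88095238]), np.int32(84)) fixture x of pad top centre 0.044771537569069715
```

>>> {"name": "carry_out", "arguments": {
  "offset": [
    [0, 0, 0],
    [0, 0, 0],
    [0, 0, 0],
    [0, 0, 0],
    [0, 0, 0],
    [0, 0, 0],
    [0, 0, 0],
    [0, 0, 0]
  ],
  "twist": [0, 0, 0, 0, 0, 0, 0, 0]
}}

```text
clock: 12.08
tool_pos: [0.505, -0.0548, 0.0319]
eef_rot: [0.591, 0.389, -0.388, -0.591]
contact_force: [-3.0, 0.7, 18.4]
opening: 0.551
```

```bash
python3 pad.py
```

```text
12.075 [ 0.50497764 -0.05479461  0.03193202] [-3.04776001  0.70644677 18.37523109] [0.08667243 0.65603137 0.02342468]
(array([280.09756098, 215.81707317]), np.int32(82)) fixture x of pad top centre 0.04449234173628438
```

```bash
python3 - <<'E'
from h import *
c=cv2.imread("pics/scene0.png");o=np.array([.5055,-.0545]);fx=np.array([.918,-.397])
for b in blobs(c,(18,130,110),(32,255,255),(255,205,300,235),6): print(b,(plane("scene",b[0],.02)[:2]-o)@fx)
E
```

```text
(array([266.52727273, 219.03636364]), np.int32(55)) 0.08664144461380399
```

>>> {"name": "carry_out", "arguments": {
  "offset": [
    [0, 0, 0],
    [0, 0, 0],
    [0, 0, 0],
    [0, 0, 0]
  ],
  "twist": [0, 0, 0, 0]
}}

```text
clock: 12.62
tool_pos: [0.505, -0.0548, 0.0319]
eef_rot: [0.591, 0.389, -0.388, -0.591]
contact_force: [-2.4, 1.1, 20.2]
opening: 0.55
```

The pad has moved 42 ± 2 mm and is stationary, so it is fully back. Releasing straight up.

>>> {"name": "carry_out", "arguments": {
  "offset": [
    [0, 0, 0.01],
    [0, 0, 0.02],
    [0, 0, 0.03],
    [0, 0, 0.03],
    [0, 0, 0.03],
    [0, 0, 0.03],
    [0, 0, 0],
    [0, 0, 0]
  ],
  "twist": [0, 0, 0, 0, 0, 0, 0, 0]
}}

```text
clock: 13.62
tool_pos: [0.5041, -0.0549, 0.1796]
eef_rot: [-0.591, -0.388, 0.389, 0.591]
contact_force: [-0.6, -0.4, -0.9]
opening: 0.549
```

```bash
python3 pad.py; python3 - <<'E'
from h import *
import glob,os
f=max(glob.glob("pics/s*.png"),key=os.path.getmtime);c=cv2.imread(f);print(f)
print([(b,plane("scene",b[0],.067)) for b in blobs(c,(0,0,165),(180,60,255),(280,185,315,218))])
cv2.imwrite("pics/end.png",cv2.resize(c[120:290,190:360],None,fx=3.5,fy=3.5))
E
```

```text
13.625 [ 0.50411723 -0.05490859  0.17957818] [-0.62661363 -0.43650159 -0.87992872] [-0.03044147 -0.01373861  0.02519419]
(array([279.88607595, 215.92405063]), np.int32(79)) fixture x of pad top centre 0.04525503322049914
pics/s13.62.png
[((array([290.31578947, 196.07894737]), np.int32(38)), array([ 0.50143627, -0.07967107,  0.067     ])), ((array([300.14814815, 209.37037037]), np.int32(27)), array([ 0.52901925, -0.01357336,  0.067     ]))]
```

View pics/end.png

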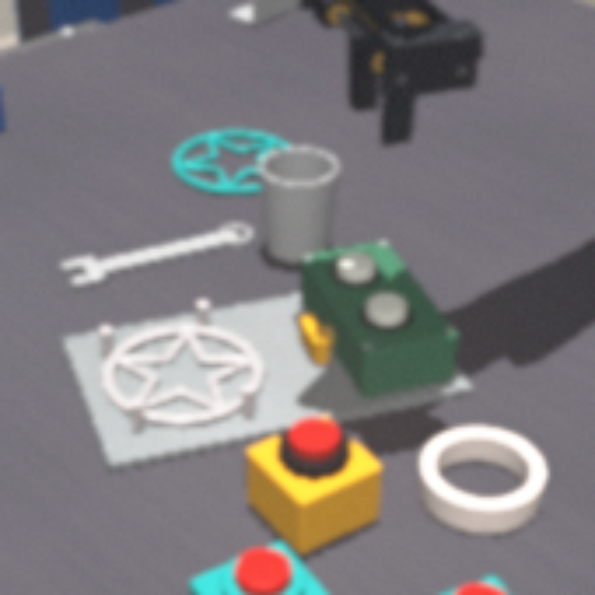

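The crop shows the pad back against the console, with the star, mug, wrench, tape and stop box unmoved. The caps are in shadow, which biases the cap mask, so I'll move the arm aside and compare them with the first picture.

>>> {"name": "carry_out", "arguments": {
  "offset": [
    [-0.01, 0.044, 0.01],
    [-0.01, 0.044, 0.01],
    [-0.01, 0.044, 0.01],
    [-0.01, 0.044, 0],
    [-0.01, 0.044, 0],
    [-0.01, 0.044, 0],
    [-0.02, 0.044, 0],
    [-0.02, 0.044, 0]
  ],
  "twist": [0, 0, 0, 0, 0, 0, 0, 0]
}}

```text
clock: 14.68
tool_pos: [0.4036, 0.2981, 0.209]
eef_rot: [0.591, 0.387, -0.389, -0.591]
contact_force: [0.3, 0.6, -0.6]
opening: 0.548
```

>>> {"name": "carry_out", "arguments": {
  "offset": [
    [0, 0, 0],
    [0, 0, 0],
    [0, 0, 0]
  ],
  "twist": [0, 0, 0]
}}

```text
clock: 15.05
tool_pos: [0.4053, 0.2955, 0.2098]
eef_rot: [0.592, 0.387, -0.388, -0.591]
contact_force: [0.5, -0.6, 0.1]
opening: 0.551
```

```bash
python3 - <<'E'
from h import *
from plant import snapshot,get_state
n={k:snapshot(k)[...,::-1].copy() for k in("top","scene")}
for k,roi in(("scene",(280,185,315,218)),("top",(272,225,320,258))):
  for im in(cv2.imread(f"pics/{k}0.png"),n[k]):
    print(k,[(b[0].round(1).tolist(),int(b[1])) for b in blobs(im,(0,0,175),(180,60,255),roi)])
for k in n:
  d=cv2.absdiff(n[k],cv2.imread(f"pics/{k}0.png")).max(2)
  _,_,st,c=cv2.connectedComponentsWithStats((d>50).astype(np.uint8)); print(k,[s.tolist() for s in st[1:] if s[4]>25])
print(get_state()["tool_pos"],get_state()["contact_force"])
E
```

```text
scene [([291.4, 194.4], 78), ([300.1, 206.7], 89)]
scene [([291.4, 194.5], 82), ([300.2, 206.7], 92)]
top [([311.8, 228.9], 148), ([284.4, 236.7], 113), ([307.5, 246.5], 115), ([278.3, 254.5], 35)]
top [([314.2, 229.7], 108), ([284.4, 236.6], 114), ([307.6, 246.6], 116), ([278.5, 254.5], 45)]
top [[295, 207, 22, 23, 176], [76, 258, 102, 68, 3514], [48, 302, 6, 11, 36], [13, 312, 34, 32, 317], [52, 325, 11, 15, 59], [126, 326, 96, 55, 1434], [36, 330, 29, 23, 214], [98, 354, 61, 66, 2029], [5, 374, 8, 7, 33], [0, 375, 38, 42, 773], [208, 383, 29, 26, 169], [281, 401, 14, 13, 47]]
scene [[417, 0, 26, 65, 410], [479, 0, 33, 21, 444], [443, 43, 15, 36, 314], [408, 48, 9, 26, 137], [463, 54, 20, 30, 410], [397, 59, 9, 36, 135], [493, 76, 8, 7, 27], [443, 89, 6, 15, 32], [442, 95, 42, 29, 690], [429, 119, 71, 72, 2652], [391, 182, 67, 124, 3368], [420, 188, 140, 123, 3658], [275, 209, 10, 16, 98], [263, 213, 14, 15, 110]]
[0.40539039 0.29587227 0.21012112] [ 0.20137307 -0.03625471 -0.39645862]
```

Both caps are back at their starting pixels (within 0.1 px). Apart from the arm and its shadow, the only change is the clamp pad. Handing in.

```bash
python3 -c "
from plant import job
print(job.finish_job())"
```

```text
the job is handed in; nothing more can be done
None
```

The clamp is released and the job is handed in at about 15 s of the 38 s allowed; the hand-in gives no verdict.

**What I did:** I set the fingers about 66 mm apart over the two white buttons and pressed both down together with about 19 N in total. I held them for about 5 s until the pad stopped moving, then lifted straight up and moved the arm aside.

**Last checks:**
- **Clamp:** by the scene camera the pad moved about 42 mm, against 40 mm nominal (good to roughly 2 mm), and it was stationary before I let go.
- **Buttons:** both caps are back within 0.1 px of where they started.
- **Other things:** comparing pictures before and after, only the clamp pad and the arm with its shadow changed. The star, stop box, tape, mug and wrench show no change.
- **Robot:** it touches nothing, and the force reading is about zero.

**What disagreed:** contact came at a reported tool height of about 0.037 m, not the expected 0.067 m. The scene camera also showed the fingertips about 30 mm higher than reported. I trusted the camera and the force reading and came down in small steps. I did not find the cause of the offset.

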